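# Thread cones on the rack in order of shade

### The arm

A 6-joint arm with a two-finger parallel gripper is mounted at the origin on a cart in front of the work surface, level with it; the furniture and walls round the work are solid. World frame = base frame: x ahead of the robot, y to its left, z up, the work surface at z = 0. Lengths are in m, angles in rad, forces in N, time in s.
With the tool pointing down it reaches from about 0.35 to 0.975 m from the base axis. Payload 4.9 kg.
Tool frame: the origin (TCP) lies midway between the tips of the shut fingers; the grasp point (between the pads) lies 19 mm behind it; z points along the fingers, y is the line along which they close (so a half turn about z gives the same grasp; the last joint's range is limited). The gripper opens to 85 mm and grips with 20 to 120 N. Pads are 22 mm wide; open, the fingers measure 114 mm over their backs; the gripper's body (76 mm by 85 mm) begins 54 mm behind the grasp point. The pads swing forward as they close: fully open they stand 13 mm farther back than shut.
Start: joints at [1.197, 0.053, 1.613, -0, 1.476, -0.119], TCP at [0.158, 0.605, 0.231] pointing down, gripper open.
Joint ranges: [-3.01, 3.01], [-1.01, 2.22], [0.06, 2.58], [-1.02, 4.17], [0.09, 2.62], [-3.14, 3.14]. Speed limits (rad/s): [2.57, 2.57, 3.14, 3.14, 3.14, 3.14].

### API

Orientations are given as a unit quaternion [w, x, y, z].
In Python, from plant import * gives the robot as it stands.
- The arm moves only by the tool jog_arm, never from a script. Its argument "targets" is a list of rows, each a list of 3 entries, a list of its own where there are three numbers: the shift along the tool's x, y, z in units of 25 mm (1.0 is 25 mm), then the turn, a rotation vector about the tool's x, y, z in units of 8 degrees (1.0 is 8 degrees), then the opening in per cent of the stroke, from 0 (shut) to 100 (fully open). A call has 1 to 8 rows; each row is the pose to reach, as a shift and turn from the pose commanded when the call began, along the tool's axes at that moment; what a row does not reach only later rows make up. A row lasts 1/8 s, in which the tool goes at most 62.5 mm and 10.7 degrees, less where a joint would pass 70% of its speed; a pose out of reach is approached as far as the arm can. A call with a gripper value outside its range is refused whole. The fingers move at their own pace and stop on an object; the grip force is fixed at half the most. Time passes only in rows, so rows that repeat a pose let the fingers close. It gives the time, the measured TCP pose, the force, the opening and the grip force at its end, in the units of the state.
- state(): the state, without advancing time (a new reading comes with each control period).
- grab_frame(name): name is "side" or "top" or "wrist"; returns (picture, depth): 400x640x3 uint8, red, green, blue; 400x640 float32, m along the optical axis (not along the pixel's ray), 0 where there is no reading.
- camera_params(name): a dict with "fovy" (degrees; the focal length in pixels is half the picture's height over the tangent of half this angle, whatever the lens; pixels are square), "cx", "cy" (the principal point, pixels), "dist" ([k1, k2, p1, p2, k3] as OpenCV has them; the pictures are not rectified), "rvec" (rotation vector, rad) and "tvec" (3), from world to camera coordinates, as OpenCV has them; the wrist camera has in their place "hand_eye" (4x4, takes a point from camera to tool coordinates, whose origin is the TCP and whose axes are the flange's). Camera axes: x right, y down, z forward; pixel columns grow to the right and rows downward; lengths in m; the calibration is good to about 2 mm. A picture is of the moment at which its call begins: read the wrist's pose just before it. camera_params takes no time and is no camera call.
- job_done(): hands the job in; it is judged then, once.
The state is a dict: "time": time; "joint_pos": joint angles; "joint_vel": joint speeds; "joint_efforts": joint torques, N m; "tool_pos": TCP position; "tool_rot": TCP orientation; "contact_force": force on the tool from outside, world axes, zero at the start; "ft_torque": the same for the moment, N m; "gripper_width": opening from 0.0 (shut) to 1.0 (fully open); "grasp_force": force on a finger pad.
Only numpy, scipy, OpenCV 4.12 (cv2) and the standard library are available. Lean on these libraries where they do the work, as an engineer would, in place of code of your own. Each camera call takes 0.05 s, during which the arm holds its last target. There are 200 camera calls.

### The job

Put the four cones of blue thread on the thread rack in order of shade, so that a match can be found at a glance: start beside the white cone that is already on the end pin and go from the palest blue to the darkest, one on each pin, each standing upright and fully down over its pin. Leave the white cone on its pin, and leave the mustard cone standing where it is: it does not belong to this set.

Things in the scene. Friction and masses are not known exactly. Their poses are not given: they have to be found in the camera images.
- cone_pale: Upright cone of sewing thread, 100 mm tall, any yaw alike: thread 58 mm across at the foot tapering straight to 42 mm at 90 mm height, then a cream plastic neck 30 mm across. Hollow right through (bore 42 mm at the foot, 25 mm at the top). About 70 g. Origin: centre of its underside, z up its axis. Thread: pale blue (the lightest blue).
- cone_sky: Upright cone of sewing thread, 100 mm tall, any yaw alike: thread 58 mm across at the foot tapering straight to 42 mm at 90 mm height, then a cream plastic neck 30 mm across. Hollow right through (bore 42 mm at the foot, 25 mm at the top). About 70 g. Origin: centre of its underside, z up its axis. Thread: clear sky blue, a medium blue.
- cone_royal: Upright cone of sewing thread, 100 mm tall, any yaw alike: thread 58 mm across at the foot tapering straight to 42 mm at 90 mm height, then a cream plastic neck 30 mm across. Hollow right through (bore 42 mm at the foot, 25 mm at the top). About 70 g. Origin: centre of its underside, z up its axis. Thread: deep royal blue.
- cone_navy: Upright cone of sewing thread, 100 mm tall, any yaw alike: thread 58 mm across at the foot tapering straight to 42 mm at 90 mm height, then a cream plastic neck 30 mm across. Hollow right through (bore 42 mm at the foot, 25 mm at the top). About 70 g. Origin: centre of its underside, z up its axis. Thread: navy, almost black (the darkest).
- pin_1: First pin (next to the white cone) on the rack: upright steel pin 8 mm thick ending 70 mm above the plank, in a white domed seat 35 mm wide, 15 mm high. Origin: pin axis at the plank's top face, where a cone's foot rests; z up, y along the row to the white cone. Rack: fixed pale wooden plank, 374 x 82 x 20 mm, five pins 72 mm apart, at any angle.
- pin_2: Second pin from the white cone on the rack, like the first pin, with the same origin and axes; 72 mm from the pin before it.
- pin_3: Third pin from the white cone on the rack, like the first pin, with the same origin and axes; 72 mm from the pin before it.
- pin_4: Fourth and last pin, at the end far from the white cone, on the rack, like the first pin, with the same origin and axes; 72 mm from the pin before it.
- cone_white: Cone of the same shape with white thread, already seated on the rack's end pin, 72 mm beyond the first pin. Origin: centre of its underside. It stays there.
- cone_mustard: Cone of the same shape with mustard-yellow thread, standing on the counter among the blue ones. Origin: centre of its underside. It stays where it is.
Things that resemble listed ones, but are neither listed nor needed, are in the scene too. What is shaped like the cone_royal but green is not meant.

How it is judged:
By the outcome, as a careful person would: the job done as asked, in the order asked, and still so for the second after the job is handed in, with the robot touching nothing.
It also fails if it takes over 101 s, if anything falls off the work surface, if the arm or the gripper's body presses on something with over 40 N, if the wrist force passes 120 N, or if a joint passes its speed limit or range.

## Working session

There is one attempt and no reset: what is moved stays moved. The work goes in short steps, Python scripts to look and compute and a tool call to move; the robot and the scene stay as the last step left them, time stands still between calls to the robot, and variables do not carry over. Pictures are saved under pics/ and viewed, at most 14 in all, crops included, and the job is handed in when it is done.

Besides the shell and the picture viewer there is one more tool, called after ">>>" as name(argument=value, ...) on one line, values as JSON. jog_arm: Moves the arm, as the interface text tells. Its arguments: {"type":"object","properties":{"targets":{"type":"array"}},"required":["targets"]}

```bash
mkdir -p pics; python3 - <<'E'
from plant import *
import cv2,numpy as np
for n in("top","side"):
    p,d=grab_frame(n); cv2.imwrite(f"pics/{n}0.png",p[:,:,::-1]); np.save(f"pics/{n}0.npy",d)
    print(n,camera_params(n))
print(camera_params("wrist")); print(state())
E
```

```text
top {'fovy': 53.82186812964426, 'cx': 317.1620767364723, 'cy': 203.6204595436286, 'dist': array([-0.09837557,  0.        ,  0.        ,  0.        ,  0.        ]), 'rvec': array([ 2.12321622, -2.16540662,  0.14249991]), 'tvec': array([0.00896727, 0.54430676, 1.03891179])}
side {'fovy': 42.78172801755032, 'cx': 312.5360644955165, 'cy': 203.99107524209595, 'dist': array([-0.03919646,  0.        ,  0.        ,  0.        ,  0.        ]), 'rvec': array([ 2.02436085, -0.23530464,  0.18185743]), 'tvec': array([-0.51630341,  0.07640619,  1.29073359])}
{'fovy': 63.88743182703567, 'cx': 323.2492223543046, 'cy': 203.068265934001, 'dist': array([-0.06356245,  0.        ,  0.        ,  0.        ,  0.        ]), 'hand_eye': array([[ 6.23713233e-04, -9.61231962e-01, -2.75740323e-01,
         7.03140231e-02],
       [ 9.99999802e-01,  6.21710464e-04,  9.46729153e-05,
         8.76230488e-04],
       [ 8.04280123e-05, -2.75740328e-01,  9.61232160e-01,
        -1.43318966e-01],
       [ 0.00000000e+00,  0.00000000e+00,  0.00000000e+00,
         1.00000000e+00]])}
{'time': 0.1, 'joint_pos': array([ 1.19701347e+00,  5.32761904e-02,  1.61416358e+00,  1.82025929e-05,
        1.47596999e+00, -1.18961881e-01]), 'joint_vel': array([-4.26390923e-04, -6.95973142e-05, -4.68866688e-03, -2.76750257e-04,
       -2.05850874e-03,  5.53861126e-04]), 'joint_efforts': array([ 6.69807159e-04, -3.94896019e+01, -3.71366072e+01, -5.81998484e-05,
        3.84760962e-03, -7.00676040e-06]), 'tool_pos': array([0.15731176, 0.60430262, 0.23019091]), 'tool_rot': array([-2.30371522e-04,  1.27066860e-01,  9.91893738e-01, -8.78911426e-04]), 'contact_force': array([-0.02988015,  0.80945176, -0.35954502]), 'ft_torque': array([0.01240758, 0.04648029, 0.00105353]), 'grasp_force': 0.0, 'gripper_width': 0.9979350842496135}
```

View pics/top0.png

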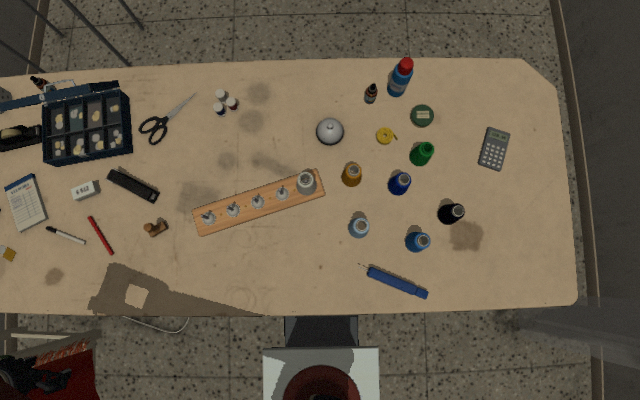

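View pics/side0.png

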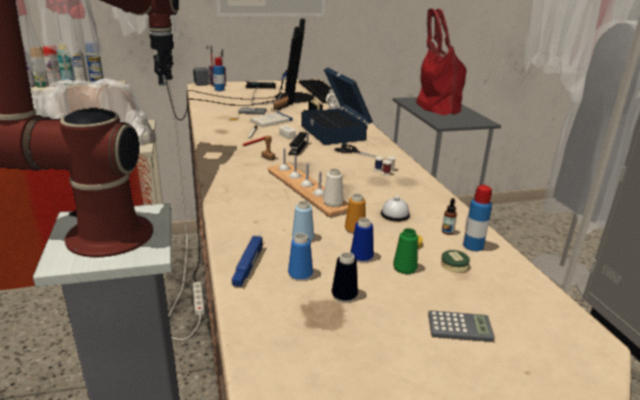

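Top view: image up is +x and right is −y. Cones that could be confused with one another, by top pixel:
- pale (359,227)
- sky (418,241)
- royal (400,183)
- navy (451,213)
- mustard (351,174), leave it
- green (422,153), a decoy
- blue bottle (400,78) and blue screwdriver (395,282), neither is a cone

The rack's white cone is at (306,182), and the pins run left to (208,218). The side view shows the same: pale (303,220), sky (301,255), royal (363,240), navy (346,275).

```bash
cat > h.py <<'E'
import numpy as np,cv2
from scipy.spatial.transform import Rotation as R
from plant import *
def KD(n):
    c=camera_params(n);f=200/np.tan(np.radians(c["fovy"]/2))
    return np.array([[f,0,c["cx"]],[0,f,c["cy"]],[0,0,1]]),c["dist"],c
def pose(n,s=None):
    K,D,c=KD(n)
    if n=="wrist":
        T=np.eye(4);q=s["tool_rot"];T[:3,:3]=R.from_quat([*q[1:],q[0]]).as_matrix();T[:3,3]=s["tool_pos"];T=T@c["hand_eye"]
        return T[:3,:3],T[:3,3]
    M=cv2.Rodrigues(c["rvec"])[0];return M.T,-M.T@c["tvec"]
def ray(n,px,s=None):
    K,D,c=KD(n);u=cv2.undistortPoints(np.array(px,float).reshape(-1,1,2),K,D)[:,0]
    M,o=pose(n,s);return o,np.c_[u,np.ones(len(u))]@M.T
def onz(n,px,z,s=None):
    o,d=ray(n,px,s);return o+d*((z-o[2])/d[:,2])[:,None]
def tri(o1,d1,o2,d2):
    a=np.linalg.lstsq(np.c_[d1,-d2],o2-o1,rcond=None)[0];p,q=o1+a[0]*d1,o2+a[1]*d2
    return (p+q)/2,np.linalg.norm(p-q)
def cloud(n,d,s=None):
    v,u=np.mgrid[:400,:640];o,r=ray(n,np.c_[u.ravel(),v.ravel()],s)
    return (o+r*d.reshape(-1,1)).reshape(400,640,3)
def go(p,yaw=None):
    "shift in tool units to reach world TCP p; yaw = world angle of tool y (downward tool)"
    s=state();q=s["tool_rot"];r=R.from_quat([*q[1:],q[0]])
    sh=r.inv().apply(np.array(p)-s["tool_pos"])/.025;out=[sh.round(2)]
    if yaw is not None:
        y=np.array([np.cos(yaw),np.sin(yaw),0]);y*=np.sign(y@r.as_matrix()[:,1]) or 1
        z=np.array([0,0,-1.]);t=R.from_matrix(np.c_[np.cross(y,z),y,z])
        out.append((np.degrees((r.inv()*t).as_rotvec())/8).round(2))
    return out
E
python3 - <<'E'
from h import *
im=cv2.imread("pics/top0.png");d=np.load("pics/top0.npy");P=cloud("top",d)
sd=np.load("pics/side0.npy");S=cloud("side",sd)
print("table z",np.median(P[250:300,180:300,2][d[250:300,180:300]>0]))
for n,t in dict(pale=(359,227),sky=(418,241),royal=(400,183),navy=(451,213),must=(351,174),green=(422,153),white=(306,182)).items():
    c=onz("top",[t],.08)[0]
    m=(np.linalg.norm(P[...,:2]-c[:2],axis=2)<.06)&(d>0)&(P[...,2]>.05)
    zt=np.percentile(P[m][:,2],95); k=m&(P[...,2]>zt-.008)
    m2=(np.linalg.norm(S[...,:2]-c[:2],axis=2)<.06)&(sd>0); z2=np.percentile(S[m2][:,2],98);k2=m2&(S[...,2]>z2-.008)
    v,u=np.nonzero(k);(x,y),rr=cv2.minEnclosingCircle(np.c_[u,v].astype(np.float32))
    v2,u2=np.nonzero(k2);
    a=(x,y);b=((u2.min()+u2.max())/2,(v2.min()+v2.max())/2)
    o1,d1=ray("top",[a]);o2,d2=ray("side",[b]);p,e=tri(o1,d1[0],o2,d2[0])
    print(n,"zt %.3f z2 %.3f"%(zt,z2),np.round(a,1),rr,"onz",onz("top",[a],.1 if n!="white" else .12)[0].round(4),"tri",p.round(4),round(e,4),b, "rgb",im[t[1]+0,t[0]-0][::-1])
big=cv2.resize(im[140:260,190:480],None,fx=2.75,fy=2.75,interpolation=cv2.INTER_CUBIC);cv2.imwrite("pics/crop1.png",big)
E
```

```text
table z -0.0007359377271827228
pale zt 0.100 z2 0.098 [362.  224.5] 7.159010887145996 onz [ 0.4794 -0.1158  0.1   ] tri [ 0.4782 -0.1161  0.0946] 0.0032 (np.float64(303.0), np.float64(204.5)) rgb [86 75 58]
sky zt 0.099 z2 0.097 [422.4 240.2] 7.640604019165039 onz [ 0.4356 -0.2695  0.1   ] tri [ 0.4353 -0.2714  0.0919] 0.0014 (np.float64(300.5), np.float64(238.5)) rgb [125 119 103]
royal zt 0.099 z2 0.098 [402.4 179.7] 7.8320722579956055 onz [ 0.5941 -0.2254  0.1   ] tri [ 0.5962 -0.2273  0.0918] 0.001 (np.float64(364.0), np.float64(222.0)) rgb [92 89 80]
navy zt 0.099 z2 0.097 [456.5 210.7] 7.741721153259277 onz [ 0.5097 -0.3633  0.1   ] tri [ 0.5103 -0.3666  0.0901] 0.001 (np.float64(346.5), np.float64(258.5)) rgb [ 1  3 10]
must zt 0.099 z2 0.099 [353.7 170.1] 7.300793647766113 onz [ 0.622  -0.0992  0.1   ] tri [ 0.6236 -0.0998  0.0938] 0.0003 (np.float64(357.5), np.float64(197.0)) rgb [116 111  96]
green zt 0.099 z2 0.098 [425.8 148.5] 6.685151100158691 onz [ 0.6771 -0.2925  0.1   ] tri [ 0.6798 -0.2947  0.093 ] 0.0013 (np.float64(409.0), np.float64(232.0)) rgb [24 89 38]
white zt 0.120 z2 0.116 [305.4 178.5] 6.592849254608154 onz [0.598  0.0264 0.12  ] tri [0.5984 0.0269 0.1126] 0.0022 (np.float64(334.0), np.float64(172.0)) rgb [58 55 54]
```

View pics/crop1.png

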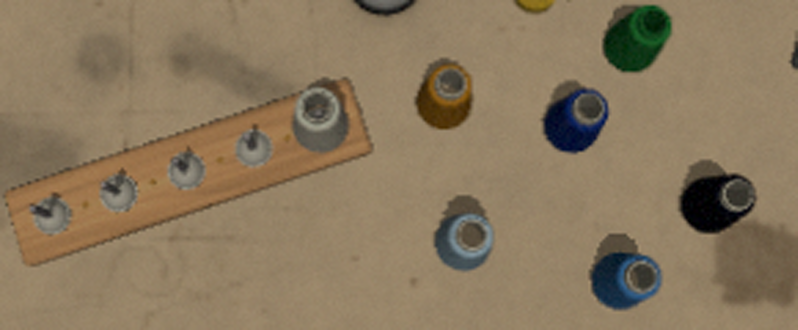

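The crop confirms the choice: pale (470,233), sky (641,275), royal (590,107), navy (737,194). Mustard is at (450,82) and green at (655,20). The pins run from crop (52,212) to (253,148), next to the white cone at (318,105). Next I refine the necks by colour and the rack by its plank outline.

```bash
python3 - <<'E'
from h import *
im=cv2.imread("pics/top0.png");d=np.load("pics/top0.npy");P=cloud("top",d)
S=cloud("side",np.load("pics/side0.npy"));sd=np.load("pics/side0.npy")
hsv=cv2.cvtColor(im,cv2.COLOR_BGR2HSV)
for n,t in dict(pale=(361,225),sky=(423,240),royal=(404,179),navy=(458,210),must=(353,170)).items():
    x,y=t;w=hsv[y-10:y+11,x-10:x+11].astype(int);b=im[y-10:y+11,x-10:x+11].astype(int)
    k=(P[y-10:y+11,x-10:x+11,2]>.088)&(d[y-10:y+11,x-10:x+11]>0)
    pts=P[y-10:y+11,x-10:x+11][k]
    k3=pts[:,2]>.094
    c,r=cv2.minEnclosingCircle((pts[k3][:,:2]*1000).astype(np.float32))
    # silhouette mask of all cone pts -> lower: circles by height
    m=(np.linalg.norm(P[...,:2]-np.array(c)/1000,axis=2)<.045)&(d>0)
    out=[]
    for z in(.03,.05,.07):
        q=P[m&(abs(P[...,2]-z)<.006)][:,:2]
        q2=S[(np.linalg.norm(S[...,:2]-np.array(c)/1000,axis=2)<.045)&(sd>0)&(abs(S[...,2]-z)<.006)][:,:2]
        q=np.r_[q,q2]
        from scipy.optimize import least_squares
        R0=.029-.008*z/.09
        f=least_squares(lambda a:np.hypot(*(q-a).T)-R0,np.array(c)/1000,loss="soft_l1",f_scale=.002).x
        out.append(f.round(4))
    print(n,np.round(c,1),round(r,1),*out)
o=onz("top",[[c[0]/2.75+189.7,c[1]/2.75+139.7] for c in[(5,190),(345,78),(372,150),(28,265)]],.02)[:,:2];print("corners",o.round(3).tolist())
cc=o.mean(0)
m=(P[...,2]>.013)&(P[...,2]<.027)&(d>0)&(np.linalg.norm(P[...,:2]-cc,axis=2)<.22)
m=cv2.morphologyEx(m.astype(np.uint8),cv2.MORPH_OPEN,np.ones((3,3)))>0
print("plank z top",np.median(P[m][:,2]),"side",np.median(S[(sd>0)&(abs(S[...,2]-.02)<.01)&(np.linalg.norm(S[...,:2]-cc,axis=2)<.12)][:,2]))
rc=cv2.minAreaRect((P[m][:,:2]*1000).astype(np.float32));bx=cv2.boxPoints(rc);print(rc,bx.round(0).tolist())
e=[(bx[i+1]-bx[i]) for i in(0,1)];a=max(e,key=np.linalg.norm);a=a/np.linalg.norm(a);a*=np.sign(-a[1])
# a toward -y = white cone end
for k in range(5):print("pin",4-k,(np.array(rc[0])+a*72*(k-2)).round(1))
print("row yaw",np.arctan2(a[1],a[0]))
# seats in image: top view light, z~.015+.02
for s in[(52,212),(119,190),(187,169),(254,147)]:
    print("seat",onz("top",[(s[0]/2.75+189.7,s[1]/2.75+139.7)],.03)[0].round(4))
E
```

```text
pale [ 478.6 -115. ] 14.6 [ 0.4778 -0.1139] [ 0.4775 -0.1137] [ 0.4778 -0.1136]
sky [ 435.4 -270.9] 15.0 [ 0.4348 -0.271 ] [ 0.4348 -0.2707] [ 0.4351 -0.2706]
royal [ 596.2 -228.4] 15.4 [ 0.5959 -0.2295] [ 0.5961 -0.2291] [ 0.5964 -0.229 ]
navy [ 510.6 -367. ] 15.3 [ 0.5092 -0.3671] [ 0.5095 -0.367 ] [ 0.5096 -0.3668]
must [623.8 -99.4] 15.2 [ 0.623  -0.0991] [ 0.6227 -0.0989] [ 0.6234 -0.0989]
corners [[0.54, 0.352], [0.648, 0.002], [0.573, -0.024], [0.462, 0.327]]
plank z top 0.01949731694303125 side 0.019679042383371592
((556.2554931640625, 164.7581329345703), (83.70822143554688, 374.28192138671875), 17.617919921875) [[460.0, 330.0], [573.0, -26.0], [653.0, -1.0], [540.0, 356.0]]
pin 4 [512.7 302. ]
pin 3 [534.5 233.4]
pin 2 [556.3 164.8]
pin 1 [578.   96.1]
pin 0 [599.8  27.5]
row yaw -1.2633057
seat [0.5148 0.2998 0.03  ]
seat [0.5359 0.2317 0.03  ]
seat [0.5558 0.1628 0.03  ]
seat [0.5768 0.095  0.03  ]
```

```bash
python3 -c "
from h import *
print(go([.4776,-.1138,.185],.3075))"
```

```text
[array([-19.64, -24.56,   1.85]), array([-0.01,  0.  ,  7.22])]
```

>>> jog_arm(targets=[[[-19.6,-24.6,1.85],[0,0,7.2],100],[[-19.6,-24.6,1.85],[0,0,7.2],100],[[-19.6,-24.6,1.85],[0,0,7.2],100],[[-19.6,-24.6,1.85],[0,0,7.2],100],[[-19.6,-24.6,1.85],[0,0,7.2],100],[[-19.6,-24.6,1.85],[0,0,7.2],100],[[-19.6,-24.6,1.85],[0,0,7.2],100],[[-19.6,-24.6,1.85],[0,0,7.2],100]])

```text
time: 1.1
tool_pos: [0.3603, 0.1468, 0.2016]
tool_rot: [0.0, 0.589, 0.808, 0.0]
contact_force: [0.3, 0.9, 0.2]
gripper_width: 1.001
grasp_force: 0.0
```

```bash
python3 -c "
from h import *
print(go([.4776,-.1138,.185],.3075),state()['time'])"
```

```text
[array([-11.36,   1.28,   0.67]), array([0.01, 0.  , 0.03])] 1.1
```

>>> jog_arm(targets=[[[-11.3,1.3,0.6],[0,0,0],100],[[-11.3,1.3,0.6],[0,0,0],100],[[-11.3,1.3,0.6],[0,0,0],100],[[-11.3,1.3,0.6],[0,0,0],100],[[-11.3,1.3,0.6],[0,0,0],100],[[-11.3,1.3,0.6],[0,0,0],100]])

```text
time: 1.85
tool_pos: [0.4774, -0.1122, 0.1862]
tool_rot: [-0.001, 0.591, 0.807, -0.0]
contact_force: [-0.3, 1.3, -0.1]
gripper_width: 1.002
grasp_force: 0.0
```

```bash
python3 - <<'E'
from h import *
print(go([.4776,-.1138,.185],.3075),state()['time'])
s=state();p,d=grab_frame("wrist");cv2.imwrite("pics/w1.png",p[:,:,::-1])
P=cloud("wrist",d,s)
c=np.array([.4776,-.1138])
q=P[(d>0)&(np.linalg.norm(P[...,:2]-c,axis=2)<.04)]
t=q[q[:,2]>.094];print(len(t),np.round(cv2.minEnclosingCircle((t[:,:2]*1000).astype(np.float32)),1) if 0 else cv2.minEnclosingCircle((t[:,:2]*1000).astype(np.float32)), np.percentile(t[:,2],50))
print(go([.4776,-.1138,.045],.3075))
E
```

```text
[array([-0.07, -0.01,  0.05]), array([-0.01, -0.01, -0.  ])] 1.85
17283 ((477.05035400390625, -112.05953979492188), 39.861839294433594) 0.2719258715722382
[array([-0.13, -0.01,  5.65]), array([-0.01, -0.01,  0.01])]
```

View pics/w1.png

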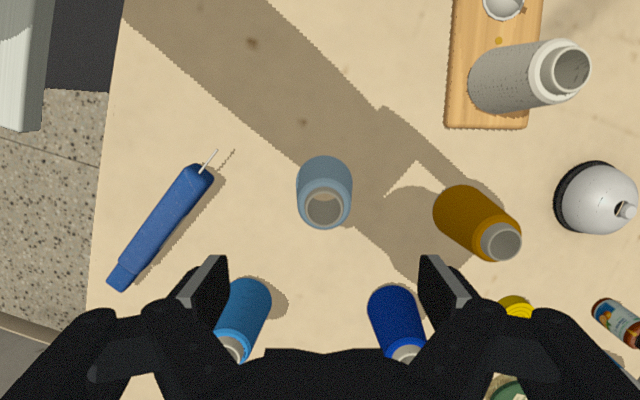

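The wrist view shows the pale cone's neck at (324,207), lying between the open fingers. Mustard (500,240) and the screwdriver (160,230) are clear of the fingers. Now to descend and grip.

>>> jog_arm(targets=[[[-0.1,0,2.5],[0,0,0],100],[[-0.1,0,5.0],[0,0,0],100],[[-0.1,0,5.65],[0,0,0],100],[[-0.1,0,5.65],[0,0,0],100],[[-0.1,0,5.65],[0,0,0],0],[[-0.1,0,5.65],[0,0,0],0],[[-0.1,0,5.65],[0,0,0],0],[[-0.1,0,5.65],[0,0,0],0]])

```text
time: 2.9
tool_pos: [0.4807, -0.1135, 0.0488]
tool_rot: [0.003, 0.589, 0.808, 0.001]
contact_force: [0.4, 1.2, 5.1]
gripper_width: 0.555
grasp_force: 60.5
```

```bash
python3 - <<'E'
from h import *
s=state();print(s["time"],s["gripper_width"],s["grasp_force"],go([.4776,-.1138,.185],.3075),go([.578,.096,.195],.3075))
E
```

```text
2.9 0.5550106093569034 60.50998124177568 [array([ 0.01, -0.09, -5.45]), array([0.04, 0.02, 0.02])] [array([ 6.77,  6.3 , -5.84]), array([0.04, 0.02, 0.02])]
```

>>> jog_arm(targets=[[[0,0,-2.5],[0,0,0],0],[[0,0,-5.0],[0,0,0],0],[[2.3,2.1,-6.0],[0,0,0],0],[[4.5,4.2,-6.0],[0,0,0],0],[[6.7,6.3,-6.0],[0,0,0],0],[[6.7,6.3,-6.0],[0,0,0],0],[[6.7,6.3,-6.0],[0,0,0],0],[[6.7,6.3,-6.0],[0,0,0],0]])

```text
time: 3.9
tool_pos: [0.577, 0.0946, 0.1963]
tool_rot: [0.0, 0.589, 0.808, 0.0]
contact_force: [-0.5, 0.2, -1.1]
gripper_width: 0.549
grasp_force: 62.0
```

```bash
cat > chk.py <<'E'
# held-cone pose at the hand from depth (side + top), rel. to TCP
from h import *
def held():
    s=state();t=s["tool_pos"];Q=[]
    for n in("side","top"):
        p,d=grab_frame(n);P=cloud(n,d);cv2.imwrite(f"pics/last_{n}.png",p[:,:,::-1]);Q.append(P[d>0])
    Q=np.concatenate(Q);r=np.hypot(*(Q[:,:2]-t[:2]).T)
    q=Q[(r<.045)&(Q[:,2]>t[2]-.06)&(Q[:,2]<t[2]-.012)]
    foot=np.percentile(q[:,2],.5)
    from scipy.optimize import least_squares
    f=least_squares(lambda a:np.hypot(q[:,0]-a[0]-a[2]*(q[:,2]-foot),q[:,1]-a[1]-a[3]*(q[:,2]-foot))-(.029-.008*(q[:,2]-foot)/.09),[t[0],t[1],0,0],loss="soft_l1",f_scale=.001).x
    print("tcp",t.round(4),"foot z",foot.round(4),"foot xy",f[:2].round(4),"tilt deg",np.degrees(f[2:]).round(1),"n",len(q));return s
E
python3 - <<'E'
from chk import *
s=held();print(s["time"],s["gripper_width"],go([.578,.096,.185],.3075))
E
```

```text
tcp [0.577  0.0946 0.1963] foot z 0.1438 foot xy [0.5754 0.0949] tilt deg [ 0.6 -2.4] n 285
3.9 0.5492987915714413 [array([0.06, 0.07, 0.44]), array([0.  , 0.  , 0.01])]
```

>>> jog_arm(targets=[[[0,0.1,1.5],[0,0,0],0],[[0,0.1,3.0],[0,0,0],0],[[0,0.1,4.4],[0,0,0],0],[[0,0.1,4.8],[0,0,0],0],[[0,0.1,4.8],[0,0,0],0]])

```text
time: 4.62
tool_pos: [0.5792, 0.0949, 0.0758]
tool_rot: [-0.0, 0.59, 0.808, -0.0]
contact_force: [-0.2, 0.4, 0.1]
gripper_width: 0.55
grasp_force: 62.0
```

```bash
python3 - <<'E'
from chk import *
s=held();print(s["time"],s["gripper_width"],s["contact_force"])
im=cv2.imread("pics/last_side.png")[130:280,240:420];cv2.imwrite("pics/c2.png",cv2.resize(im,None,fx=4,fy=4))
E
```

```text
tcp [0.5792 0.0949 0.0758] foot z 0.0164 foot xy [0.5718 0.1   ] tilt deg [  9.4 -10. ] n 348
4.625 0.5499770050698942 [-0.22260148  0.38790828  0.09438325]
```

View pics/c2.png

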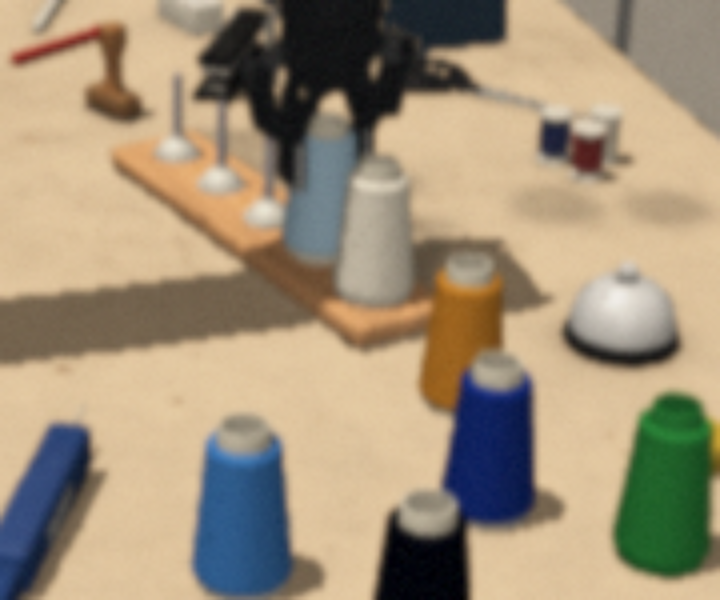

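The pale cone, at (325,190) in the crop, is threaded on pin 1 beside the white cone at (375,235), with its foot just above the plank. I lower it gently.

>>> jog_arm(targets=[[[0,0,0.15],[0,0,0],0],[[0,0,0.3],[0,0,0],0],[[0,0,0.3],[0,0,0],0]])

```text
time: 5.1
tool_pos: [0.5801, 0.0957, 0.0691]
tool_rot: [0.001, 0.589, 0.808, 0.001]
contact_force: [0.1, -0.3, 2.4]
gripper_width: 0.552
grasp_force: 62.3
```

>>> jog_arm(targets=[[[0,0,0.3],[0,0,0],100],[[0,0,0.3],[0,0,0],100],[[0,0,0.3],[0,0,0],100],[[0,0,-2.2],[0,0,0],100],[[0,0,-4.4],[0,0,0],100],[[0,0,-4.4],[0,0,0],100]])

```text
time: 5.85
tool_pos: [0.5831, 0.0958, 0.1853]
tool_rot: [0.005, 0.589, 0.808, 0.004]
contact_force: [0.7, 0.1, 0.8]
gripper_width: 1.003
grasp_force: 0.0
```

```bash
cat > seat.py <<'E'
from h import *
PIN=[None,(.578,.096),(.5563,.1648),(.5345,.2334),(.5127,.302)]
def seat(c,show=True):
    for n in("top","side"):
        p,d=grab_frame(n);cv2.imwrite(f"pics/last_{n}.png",p[:,:,::-1]);P=cloud(n,d)
        q=P[(d>0)&(np.linalg.norm(P[...,:2]-c,axis=2)<.03)&(P[...,2]<.135)]
        if not len(q): print(n,"none");continue
        t=q[q[:,2]>.094];m=(t.min(0)+t.max(0))/2
        print(n,"top z %.4f"%np.percentile(q[:,2],98),"neck c",m[:2].round(4) if len(t) else None,len(t))
E
python3 - <<'E'
from seat import *
seat(PIN[1]);s=state();print(s["time"],s["tool_pos"],go([.435,-.2707,.175],.3075))
E
```

```text
top top z 0.1137 neck c [0.5671 0.0915] 1
side top z 0.1159 neck c [0.5776 0.0926] 147
5.95 [0.57969478 0.09562142 0.17898242] [array([-12.18,  -9.99,   0.15]), array([0.01, 0.  , 0.02])]
```

>>> jog_arm(targets=[[[-12.2,-10.0,0.1],[0,0,0],100],[[-12.2,-10.0,0.1],[0,0,0],100],[[-12.2,-10.0,0.1],[0,0,0],100],[[-12.2,-10.0,0.1],[0,0,0],100],[[-12.2,-10.0,0.1],[0,0,0],100],[[-12.2,-10.0,0.1],[0,0,0],100],[[-12.2,-10.0,0.1],[0,0,0],100],[[-12.2,-10.0,0.1],[0,0,0],100]])

```text
time: 6.95
tool_pos: [0.4336, -0.2712, 0.174]
tool_rot: [-0.002, 0.59, 0.807, 0.0]
contact_force: [0.4, -0.3, 0.1]
gripper_width: 0.998
grasp_force: 0.0
```

```bash
python3 - <<'E'
from seat import *
s=state();seat(PIN[1]);print(s["time"],s["tool_pos"],go([.435,-.2707,.046],.3075))
E
```

```text
top top z 0.1202 neck c [0.5793 0.0945] 173
side top z 0.1171 neck c [0.5766 0.0931] 35
6.95 [ 0.43359922 -0.27121542  0.17399261] [array([-0.05,  0.01,  5.14]), array([-0.  , -0.02,  0.03])]
```

Pale is seated: its top is at 0.120 m, the same as the white cone's. Sky is next.

>>> jog_arm(targets=[[[0,0,2.4],[0,0,0],100],[[0,0,4.8],[0,0,0],100],[[0,0,5.15],[0,0,0],100],[[0,0,5.15],[0,0,0],100],[[0,0,5.15],[0,0,0],0],[[0,0,5.15],[0,0,0],0],[[0,0,5.15],[0,0,0],0],[[0,0,5.15],[0,0,0],0]])

```text
time: 8.05
tool_pos: [0.4362, -0.2726, 0.0501]
tool_rot: [0.002, 0.589, 0.808, -0.0]
contact_force: [-1.3, 0.8, 6.5]
gripper_width: 0.553
grasp_force: 60.5
```

>>> jog_arm(targets=[[[0,0,-2.5],[0,0,0],0],[[0,0,-5.0],[0,0,0],0],[[0,0,-6.0],[0,0,0],0]])

```text
time: 8.43
tool_pos: [0.4364, -0.2728, 0.2033]
tool_rot: [0.005, 0.589, 0.808, -0.0]
contact_force: [1.2, 0.4, -1.6]
gripper_width: 0.551
grasp_force: 62.4
```

```bash
python3 - <<'E'
from chk import *
s=held();print(s["time"],s["gripper_width"],go([.5563,.1648,.195],.3075))
E
```

```text
tcp [ 0.4364 -0.2728  0.2033] foot z 0.1531 foot xy [ 0.4362 -0.2704] tilt deg [-1.3 -2.8] n 504
8.425 0.5512828841405302 [array([15.21,  9.91,  0.22]), array([0.04, 0.06, 0.02])]
```

>>> jog_arm(targets=[[[15.2,9.9,0],[0,0,0],0],[[15.2,9.9,0],[0,0,0],0],[[15.2,9.9,0],[0,0,0],0],[[15.2,9.9,0],[0,0,0],0],[[15.2,9.9,0],[0,0,0],0],[[15.2,9.9,0],[0,0,0],0],[[15.2,9.9,0],[0,0,0],0],[[15.2,9.9,0],[0,0,0],0]])

```text
time: 9.52
tool_pos: [0.5532, 0.1692, 0.1947]
tool_rot: [-0.001, 0.588, 0.809, -0.001]
contact_force: [-0.1, -0.4, -1.1]
gripper_width: 0.547
grasp_force: 62.4
```

```bash
python3 - <<'E'
from chk import *
s=held();print(s["time"],s["gripper_width"],go([.5563,.1648,.075],.3075))
E
```

```text
tcp [0.5532 0.1692 0.1947] foot z 0.1415 foot xy [0.5536 0.1719] tilt deg [-3.  -4.7] n 294
9.525 0.5470618894411022 [array([-0.13,  0.1 ,  4.8 ]), array([-0.02, -0.  ,  0.04])]
```

>>> jog_arm(targets=[[[-0.2,0.05,0],[0,0,0],0],[[-0.2,0.05,1.5],[0,0,0],0],[[-0.2,0.05,3.0],[0,0,0],0],[[-0.2,0.05,4.4],[0,0,0],0],[[-0.2,0.05,4.8],[0,0,0],0],[[-0.2,0.05,5.1],[0,0,0],0],[[-0.2,0.05,5.1],[0,0,0],0]])

```text
time: 10.5
tool_pos: [0.5579, 0.1615, 0.0709]
tool_rot: [0.001, 0.59, 0.808, 0.001]
contact_force: [-0.4, -0.0, 0.3]
gripper_width: 0.553
grasp_force: 62.4
```

>>> jog_arm(targets=[[[0,0,0.08],[0,0,0],0],[[0,0,0.08],[0,0,0],100],[[0,0,0.08],[0,0,0],100],[[0,0,0.08],[0,0,0],100],[[0,0,-2.2],[0,0,0],100],[[0,0,-4.4],[0,0,0],100],[[0,0,-4.4],[0,0,0],100]])

```text
time: 11.38
tool_pos: [0.5603, 0.1625, 0.1862]
tool_rot: [0.004, 0.589, 0.808, 0.004]
contact_force: [0.3, -0.5, 0.3]
gripper_width: 1.0
grasp_force: 0.0
```

```bash
python3 - <<'E'
from seat import *
s=state();print(s["time"],s["tool_pos"],go([.5961,-.2292,.175],.3075));seat(PIN[2])
E
```

```text
11.375 [0.56033156 0.16253633 0.18622802] [array([-15.36,  -3.44,   0.44]), array([0.08, 0.01, 0.02])]
top top z 0.1100 neck c [0.559  0.1445] 30
side top z 0.1162 neck c [0.5565 0.1576] 135
```

>>> jog_arm(targets=[[[-15.35,-3.45,0.2],[0,0,0],100],[[-15.35,-3.45,0.2],[0,0,0],100],[[-15.35,-3.45,0.2],[0,0,0],100],[[-15.35,-3.45,0.2],[0,0,0],100],[[-15.35,-3.45,0.2],[0,0,0],100],[[-15.35,-3.45,0.2],[0,0,0],100],[[-15.35,-3.45,0.2],[0,0,0],100],[[-15.35,-3.45,0.2],[0,0,0],100]])

```text
time: 12.48
tool_pos: [0.591, -0.23, 0.1723]
tool_rot: [-0.002, 0.59, 0.807, -0.0]
contact_force: [-0.3, 0.6, 0.4]
gripper_width: 0.999
grasp_force: 0.0
```

```bash
python3 - <<'E'
from seat import *
seat(PIN[2]);s=state();print(s["time"],s["tool_pos"],go([.5961,-.2292,.046],.3075))
E
```

```text
top top z 0.1200 neck c [0.5574 0.1622] 179
side top z 0.1166 neck c [0.5562 0.1587] 137
12.575 [ 0.5914526  -0.22825638  0.17316687] [array([-0.1 ,  0.17,  5.09]), array([-0.01, -0.02,  0.03])]
```

Sky is seated with its top at 0.120 m. Royal is next.

>>> jog_arm(targets=[[[-0.1,0.15,2.4],[0,0,0],100],[[-0.1,0.15,4.8],[0,0,0],100],[[-0.1,0.15,5.1],[0,0,0],100],[[-0.1,0.15,5.1],[0,0,0],100],[[-0.1,0.15,5.1],[0,0,0],0],[[-0.1,0.15,5.1],[0,0,0],0],[[-0.1,0.15,5.1],[0,0,0],0],[[-0.1,0.15,5.1],[0,0,0],0]])

```text
time: 13.58
tool_pos: [0.5985, -0.232, 0.0505]
tool_rot: [0.003, 0.589, 0.808, 0.001]
contact_force: [-0.1, 0.4, 5.3]
gripper_width: 0.551
grasp_force: 60.6
```

>>> jog_arm(targets=[[[0,0,-2.5],[0,0,0],0],[[0,0,-5.0],[0,0,0],0],[[0,0,-6.0],[0,0,0],0],[[0,0,-6.0],[0,0,0],0]])

```text
time: 14.08
tool_pos: [0.598, -0.2321, 0.2015]
tool_rot: [0.004, 0.589, 0.808, 0.001]
contact_force: [0.2, 0.7, -1.0]
gripper_width: 0.553
grasp_force: 62.0
```

```bash
python3 - <<'E'
from chk import *
s=held();print(s["time"],s["gripper_width"],go([.5345,.2334,.195],.3075))
E
```

```text
tcp [ 0.598  -0.2321  0.2015] foot z 0.15 foot xy [ 0.5973 -0.2278] tilt deg [-1.9 -4.5] n 392
14.075 0.5526361330461861 [array([18.43,  3.34,  0.05]), array([-0.01, -0.01,  0.02])]
```

>>> jog_arm(targets=[[[18.4,3.3,0],[0,0,0],0],[[18.4,3.3,0],[0,0,0],0],[[18.4,3.3,0],[0,0,0],0],[[18.4,3.3,0],[0,0,0],0],[[18.4,3.3,0],[0,0,0],0],[[18.4,3.3,0],[0,0,0],0],[[18.4,3.3,0],[0,0,0],0],[[18.4,3.3,0],[0,0,0],0]])

```text
time: 15.18
tool_pos: [0.5318, 0.2345, 0.1937]
tool_rot: [-0.002, 0.588, 0.809, -0.002]
contact_force: [0.5, -0.9, -0.8]
gripper_width: 0.552
grasp_force: 62.0
```

>>> jog_arm(targets=[[[0,0,0],[0,0,0],0],[[0,0,0],[0,0,0],0]])

```text
time: 15.42
tool_pos: [0.5335, 0.2312, 0.1949]
tool_rot: [-0.001, 0.589, 0.808, -0.001]
contact_force: [-0.6, -0.2, -1.1]
gripper_width: 0.554
grasp_force: 62.0
```

```bash
python3 - <<'E'
from chk import *
s=held();print(s["time"],s["gripper_width"],go([.5345,.2334,.071],.3075))
E
```

```text
tcp [0.5335 0.2312 0.1949] foot z 0.1404 foot xy [0.5321 0.2337] tilt deg [ 0.8 -2.1] n 327
15.425 0.553989959614688 [array([0.1 , 0.06, 5.  ]), array([-0.01,  0.  ,  0.01])]
```

>>> jog_arm(targets=[[[0.05,0.07,1.5],[0,0,0],0],[[0.05,0.07,3.0],[0,0,0],0],[[0.05,0.07,4.4],[0,0,0],0],[[0.05,0.07,4.8],[0,0,0],0],[[0.05,0.07,5.0],[0,0,0],0],[[0.05,0.07,5.0],[0,0,0],0]])

```text
time: 16.27
tool_pos: [0.5365, 0.2338, 0.0732]
tool_rot: [0.001, 0.589, 0.808, 0.001]
contact_force: [0.5, 0.5, -0.5]
gripper_width: 0.553
grasp_force: 62.0
```

>>> jog_arm(targets=[[[0,0,0.12],[0,0,0],0],[[0,0,0.12],[0,0,0],100],[[0,0,0.12],[0,0,0],100],[[0,0,0.12],[0,0,0],100],[[0,0,-2.2],[0,0,0],100],[[0,0,-4.4],[0,0,0],100],[[0,0,-4.4],[0,0,0],100],[[0,0,-4.4],[0,0,0],100]])

```text
time: 17.27
tool_pos: [0.5353, 0.2338, 0.1819]
tool_rot: [0.0, 0.589, 0.808, 0.0]
contact_force: [0.3, 0.2, -1.1]
gripper_width: 0.997
grasp_force: 0.0
```

```bash
python3 - <<'E'
from seat import *
s=state();print(s["time"],s["tool_pos"],go([.5094,-.3670,.175],.3075))
E
```

```text
17.275 [0.53533984 0.23381539 0.18187916] [array([-22.56,  -8.34,   0.27]), array([ 0.  , -0.  ,  0.02])]
```

>>> jog_arm(targets=[[[-22.55,-8.35,0.2],[0,0,0],100],[[-22.55,-8.35,0.2],[0,0,0],100],[[-22.55,-8.35,0.2],[0,0,0],100],[[-22.55,-8.35,0.2],[0,0,0],100],[[-22.55,-8.35,0.2],[0,0,0],100],[[-22.55,-8.35,0.2],[0,0,0],100],[[-22.55,-8.35,0.2],[0,0,0],100],[[-22.55,-8.35,0.2],[0,0,0],100]])

```text
time: 18.27
tool_pos: [0.512, -0.2669, 0.1752]
tool_rot: [-0.002, 0.589, 0.808, 0.0]
contact_force: [0.2, -0.4, 0.1]
gripper_width: 0.999
grasp_force: 0.0
```

```bash
python3 - <<'E'
from seat import *
seat(PIN[3]);s=state();print(s["time"],s["tool_pos"],go([.5094,-.3670,.175],.3075))
E
```

```text
top top z 0.1191 neck c [0.5353 0.2352] 187
side top z 0.1157 neck c [0.5346 0.2295] 127
18.375 [ 0.51152833 -0.27026541  0.17519179] [array([-3.67, -1.24,  0.01]), array([-0.02, -0.01, -0.02])]
```

Royal is seated. On to navy.

>>> jog_arm(targets=[[[-3.65,-1.25,0],[0,0,0],100],[[-3.65,-1.25,0],[0,0,0],100],[[-3.65,-1.25,0],[0,0,0],100],[[-3.65,-1.25,0],[0,0,0],100],[[-3.65,-1.25,0],[0,0,0],100]])

```text
time: 19.0
tool_pos: [0.5117, -0.3605, 0.1771]
tool_rot: [-0.001, 0.589, 0.808, 0.0]
contact_force: [0.2, 0.7, 0.6]
gripper_width: 0.999
grasp_force: 0.0
```

```bash
python3 - <<'E'
from seat import *
s=state();print(s["time"],s["tool_pos"],go([.5094,-.3670,.046],.3075))
E
```

```text
19.0 [ 0.51167972 -0.36047599  0.17705802] [array([-0.23, -0.16,  5.24]), array([-0.  , -0.01,  0.03])]
```

>>> jog_arm(targets=[[[-0.2,-0.1,2.4],[0,0,0],100],[[-0.2,-0.1,4.8],[0,0,0],100],[[-0.2,-0.1,5.2],[0,0,0],100],[[-0.2,-0.1,5.2],[0,0,0],100],[[-0.2,-0.1,5.2],[0,0,0],0],[[-0.2,-0.1,5.2],[0,0,0],0],[[-0.2,-0.1,5.2],[0,0,0],0],[[-0.2,-0.1,5.2],[0,0,0],0]])

```text
time: 20.0
tool_pos: [0.5125, -0.369, 0.051]
tool_rot: [0.003, 0.589, 0.808, -0.0]
contact_force: [-0.3, 0.2, 6.0]
gripper_width: 0.541
grasp_force: 60.6
```

>>> jog_arm(targets=[[[0,0,-2.5],[0,0,0],0],[[0,0,-5.0],[0,0,0],0],[[0,0,-6.0],[0,0,0],0],[[0,0,-6.0],[0,0,0],0]])

```text
time: 20.5
tool_pos: [0.5121, -0.3689, 0.2018]
tool_rot: [0.003, 0.589, 0.808, -0.0]
contact_force: [0.5, 0.0, -1.2]
gripper_width: 0.534
grasp_force: 61.9
```

```bash
python3 - <<'E'
from chk import *
s=held();print(s["time"],s["gripper_width"],go([.5127,.302,.195],.3075))
E
```

```text
tcp [ 0.5121 -0.3689  0.2018] foot z 0.1494 foot xy [ 0.5103 -0.3661] tilt deg [-0.3 -2.1] n 614
20.5 0.5337453656939728 [array([25.46,  8.28,  0.09]), array([-0.01, -0.01,  0.02])]
```

>>> jog_arm(targets=[[[25.45,8.3,0],[0,0,0],0],[[25.45,8.3,0],[0,0,0],0],[[25.45,8.3,0],[0,0,0],0],[[25.45,8.3,0],[0,0,0],0],[[25.45,8.3,0],[0,0,0],0],[[25.45,8.3,0],[0,0,0],0],[[25.45,8.3,0],[0,0,0],0],[[25.45,8.3,0],[0,0,0],0]])

```text
time: 21.6
tool_pos: [0.5113, 0.1342, 0.1948]
tool_rot: [-0.002, 0.589, 0.808, -0.002]
contact_force: [0.8, -0.2, -0.7]
gripper_width: 0.537
grasp_force: 61.8
```

```bash
python3 - <<'E'
from h import *
s=state();print(s["time"],s["gripper_width"],go([.5127,.302,.195],.3075))
E
```

```text
21.6 0.5370276518433614 [array([ 6.38,  2.1 , -0.01]), array([-0.03, -0.01,  0.02])]
```

>>> jog_arm(targets=[[[6.4,2.1,0],[0,0,0],0],[[6.4,2.1,0],[0,0,0],0],[[6.4,2.1,0],[0,0,0],0],[[6.4,2.1,0],[0,0,0],0],[[6.4,2.1,0],[0,0,0],0],[[6.4,2.1,0],[0,0,0],0]])

```text
time: 22.35
tool_pos: [0.5139, 0.2994, 0.1967]
tool_rot: [-0.0, 0.59, 0.808, -0.001]
contact_force: [1.6, 0.1, -0.1]
gripper_width: 0.534
grasp_force: 61.8
```

```bash
python3 - <<'E'
from chk import *
s=held();print(s["time"],s["gripper_width"],go([.5127,.302,.071],.3075))
E
```

```text
tcp [0.5139 0.2994 0.1967] foot z 0.1427 foot xy [0.5119 0.3007] tilt deg [ 0.9 -2.3] n 348
22.35 0.5339800609607372 [array([ 0.11, -0.03,  5.06]), array([-0.  ,  0.  ,  0.01])]
```

>>> jog_arm(targets=[[[0.07,0.02,1.5],[0,0,0],0],[[0.07,0.02,3.0],[0,0,0],0],[[0.07,0.02,4.4],[0,0,0],0],[[0.07,0.02,4.8],[0,0,0],0],[[0.07,0.02,5.05],[0,0,0],0],[[0.07,0.02,5.05],[0,0,0],0]])

```text
time: 23.2
tool_pos: [0.5149, 0.3027, 0.0727]
tool_rot: [0.0, 0.589, 0.808, 0.001]
contact_force: [-0.4, 0.6, -0.0]
gripper_width: 0.539
grasp_force: 61.8
```

>>> jog_arm(targets=[[[0,0,0.12],[0,0,0],0],[[0,0,0.12],[0,0,0],100],[[0,0,0.12],[0,0,0],100],[[0,0,0.12],[0,0,0],100],[[0,0,-2.2],[0,0,0],100],[[0,0,-4.4],[0,0,0],100],[[0,0,-6.4],[0,0,0],100],[[-4,-4,-6.4],[0,0,0],100]])

```text
time: 24.2
tool_pos: [0.489, 0.2489, 0.2384]
tool_rot: [0.003, 0.588, 0.809, 0.005]
contact_force: [0.7, -1.4, 0.5]
gripper_width: 0.999
grasp_force: 0.0
```

>>> jog_arm(targets=[[[0,-5,0],[0,0,0],100],[[0,-5,0],[0,0,0],100],[[0,-5,0],[0,0,0],100],[[0,-5,0],[0,0,0],100]])

```text
time: 24.7
tool_pos: [0.3669, 0.2089, 0.2321]
tool_rot: [0.001, 0.589, 0.808, 0.001]
contact_force: [-0.3, 0.7, 0.2]
gripper_width: 1.001
grasp_force: 0.0
```

```bash
python3 - <<'E'
from seat import *
for i in(1,2,3,4): print(i);seat(PIN[i])
print(state()["time"],state()["tool_pos"])
E
```

```text
1
top top z 0.1197 neck c [0.5792 0.0945] 173
side top z 0.1166 neck c [0.5772 0.0897] 148
2
top top z 0.1200 neck c [0.5581 0.1624] 180
side top z 0.1161 neck c [0.5566 0.1604] 133
3
top top z 0.1194 neck c [0.5352 0.2354] 187
side top z 0.1163 neck c [0.5343 0.2303] 131
4
top top z 0.1200 neck c [0.5133 0.3035] 197
side top z 0.1159 neck c [0.5117 0.2983] 117
25.1 [0.36697922 0.20888112 0.23135063]
```

View pics/last_side.png

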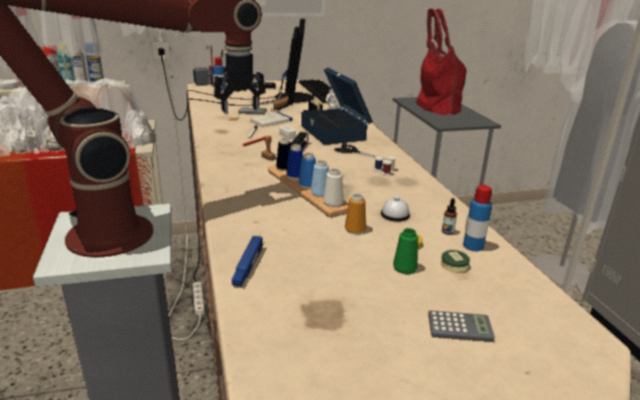

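View pics/last_top.png

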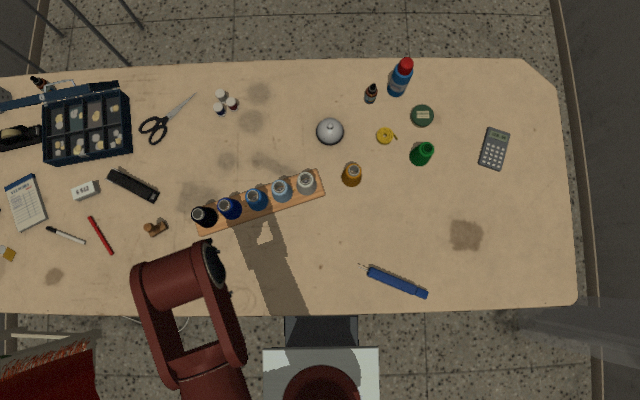

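Both views show the rack in order: white (306,182), pale (281,188), sky (257,199), royal (229,208), navy (203,216) in the top view. All tops are at 0.12 m, mustard hasn't moved, and the arm is clear.

```bash
python3 -c "
from plant import *
print(job_done())"
```

```text
the job is handed in; nothing more can be done
None
```

The four blue cones are on the rack from palest to darkest, starting beside the white cone, each standing upright and fully down over its pin; the white and mustard cones were left in place and the job was handed in at about 25 s.

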